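# Seat the double lid on the pickle crock and take the outer lid off alone

## Task

Pick up the nested pair of lids from the green mat by the black knob, keeping the pair together, and lower it gently (no dropping) onto the open white crock until the steel inner lid sits fully home, then let go of the knob. Now take the wooden outer lid by its collar and lift it alone straight up, leaving the inner lid seated and undisturbed. Finish while still holding the outer lid level in the gripper over the crock, about 10 cm higher than where it sat; do not shove or tip the crock, and leave everything else on the table alone.

Things in the scene. Friction and masses are not known exactly. Their poses are not given: they have to be found in the camera images.
- inner_lid_knob (a point): Centre of the black knob on the steel inner lid: an upright cylinder 22 mm wide and 24 mm tall on an 18 mm stem, standing up through the outer lid's hollow collar (knob's foot 6 mm above the collar's top, knob's top 30 mm above it). z up. Lid's flange underside is 59 mm below this point, plug underside 69 mm below. When home on the crock, this point is 59 mm above the crock's rim.
- outer_lid_collar (a point): Centre of the wooden outer lid's collar: upright tube 50 mm outside, 40 mm inside, 30 mm tall, on a disc 130 mm wide and 6 mm thick. Nested, it is 33 mm straight below the knob's centre; the disc rests loose on the inner lid's flange, so lifting the knob carries both lids, lifting the collar takes the outer lid alone. It must rise over 70 mm to clear the knob. z up.
- crock_mouth (a point): Centre of the round mouth of the white stoneware crock with blue bands, at the height of its rim, 95 mm above the table. Inside diameter 100 mm, outside 114 mm. The crock stands loose on the table, about 1.8 kg. z is up.
- inner_lid: Steel inner lid, about 220 g: flange 112 mm in diameter, 5 mm thick, that sits on the crock's rim, and below it a plug 94 mm in diameter, 10 mm deep with bevelled foot, that goes into the crock's mouth. Origin at the centre of the plug's underside, z up towards the knob.
- outer_lid: Wooden outer lid, about 160 g. Origin at the centre of the disc's underside (21 mm below the collar's centre), z up.
- crock: The white crock; origin at the centre of its foot, z up.
- trivet: Round green silicone mat, 150 mm in diameter, 8 mm thick, on which the nested lids lie at the start; origin at the centre of its underside. It is fixed to the table and may lie left or right of the crock.
- bottle_a: Clear glass bottle, 66 mm in diameter, 215 mm tall, in a cell of the blue crate at the back; bystander. Origin at its foot.
- bottle_b: The second such bottle, standing on the table at the back between the jar and the crate; bystander. Origin at its foot.
- glass_jar: Green glass screw-top jar, 76 mm in diameter, 110 mm tall, at the middle of the back; bystander. Origin at its foot.
- opener: Bottle opener, wooden handle 100 x 24 x 16 mm and steel head, lying flat on the table in the middle; bystander. Origin near its middle.
- pepper_mill: Dark wooden pepper mill, 56 mm in diameter, 148 mm tall, at the back; bystander. Origin at its foot.

How it is judged:
By the outcome, as a careful person would: the job done as asked, in the order asked, and still so for the second after the job is handed in, while the arm keeps its last pose, push and grip.
It also fails if it takes over 59 s, if anything falls off the work surface, if the arm or the gripper's body presses on something with over 40 N, if the wrist force passes 120 N, or if a joint passes its speed limit or range.

## Robot

A 7-joint arm with a two-finger parallel gripper is mounted at the origin on the work surface. World frame = base frame: x ahead of the robot, y to its left, z up, the work surface at z = 0. Lengths are in m, angles in rad, forces in N, time in s.
With the tool pointing down it reaches from about 0.4 to 0.9 m from the base axis. Payload 5.6 kg.
Tool frame: the origin (TCP) lies midway between the tips of the shut fingers; the grasp point (between the pads) lies 19 mm behind it; y points along the fingers, z is the direction in which the jaws open and shut, and the axes are right-handed (so a half turn about y gives the same grasp; the last joint's range is limited). The gripper opens to 92 mm and grips with 3 to 60 N. Pads are 20 mm wide; open, the fingers measure 128 mm over their backs; the gripper's body (75 mm by 189 mm) begins 69 mm behind the grasp point.
Start: joints at [-1.254, 0.468, -0.012, 1.603, 0.006, 1.071, -0.056], TCP at [0.229, 0.608, 0.215] pointing down, gripper open.
Joint ranges: [-2.53, 2.53], [-0.31, 2.02], [-1.57, 1.55], [0.28, 2.44], [-1.29, 4.43], [0.15, 1.84], [-2.92, 2.92]. Speed limits (rad/s): [2.57, 2.57, 3.14, 3.14, 3.14, 3.14, 3.14].

## Interface

Orientations are given as a 3x3 rotation matrix whose columns are the frame's x, y, z axes.
In Python, from station import env, effector, solver, viewer, workorder, search_frame, tip_of gives the robot as it stands. Calls block until the motion is done:
- env.reach(position, orientation): joint-space move of the TCP to a pose.
- env.movel(position, frame=None, rate=0.15): straight line of the TCP; frame=None keeps the orientation; rate is the mean speed in m/s.
- env.goto_joints(angles): joint-space move.
- effector.release() and effector.grasp(squeeze=None): open the fingers fully, or close them until they stop; squeeze is the grip in N (None keeps the last).
- env.pause(seconds).
- solver.inverse_kinematics(position, orientation): joint angles nearest the present ones, or None.
- env.sense(): the state.
- viewer.read_camera(name): name is "scene" or "top" or "wrist"; returns (picture, depth): 420x560x3 uint8, red, green, blue; 420x560 float32, m along the optical axis (not along the pixel's ray), 0 where there is no reading.
- viewer.camera_info(name): a dict with "intrinsics" (3x3 intrinsics, pixels), "eye" and "rotation" of the camera in the world; the wrist camera has in their place "T_tool_cam" (4x4, takes a point from camera to tool coordinates, whose origin is the TCP and whose axes are the tool frame's). Camera axes: x right, y up, looking along -z (the intrinsics and any distortion apply to the point x, -y, -z); pixel columns grow to the right and rows downward; lengths in m; the calibration is good to about 2 mm. The wrist camera is an equidistant fisheye: a pixel r from the principal point sees the ray r / f radians off the axis. A picture is of the moment at which its call begins: read the wrist's pose just before it. camera_info takes no time and is no camera call.
A pose or a line that the arm cannot do raises env.PlanningError and nothing moves.
- workorder.finish_job(): hands the job in, once; it reports no verdict.
Trained networks look in the newest picture that a camera, given by its name, has taken for a name from the list of things; names that differ only in an ending like _2 or _b are one class to them, and where a whole thing is asked for, a point or a joint stands for the part that bears it (a point fixed in the world has none). Each returns a list of dicts, best first, with "score" (0 to 1); they miss things now and then, are a little off and sometimes report something else, mostly with a low value. They report only what shows in the picture. A call takes as long as a camera call.
- search_frame(camera, name): "at" ([x, y, z] in m, in world coordinates, good to about 4 mm: the middle of the surface that is visible of it).
- tip_of(camera, name): "at" ([x, y, z] in m, in world coordinates, good to about 4 mm: a listed point, or the origin of a listed thing).
The state is a dict: "t": time; "joint_positions": joint angles; "joint_velocities": joint speeds; "tau": joint torques, N m; "ee_pos": TCP position; "tcp_rot": TCP orientation; "wrist_force": force on the tool from outside, world axes, zero at the start; "moment": the same for the moment, N m; "gripper_width": finger opening in m.
Only numpy, scipy, OpenCV 4.12 (cv2) and the standard library are available. Lean on these libraries where they do the work, as an engineer would, in place of code of your own. Each camera call takes 0.05 s, during which the arm holds its last target. There are 200 camera calls.

## Working session

There is one attempt and no reset: what is moved stays moved. The work goes in short steps, each a Python script; the robot and the scene stay as the last script left them, time stands still between calls to the robot, and variables do not carry over. Pictures are saved under pics/ and viewed, about 8 in all and at most 12, crops included, and the job is handed in when it is done.

```bash
ls; mkdir -p pics; python3 - <<'E'
from station import env, effector, solver, viewer, workorder, search_frame, tip_of
import cv2, numpy as np
ims=[]
for c in("scene","top"):
    p,d=viewer.read_camera(c); ims.append(p)
    np.savez(f'pics/{c}.npz',p=p,d=d)
    for n in("inner_lid_knob","outer_lid_collar","crock_mouth","trivet","opener","crock","glass_jar","bottle_b","pepper_mill"):
        r=tip_of(c,n)[:2]
        print(c,n,[(np.round(x["at"],4).tolist(),round(x["score"],2)) for x in r])
    i=viewer.camera_info(c);print(i)
for c,p in zip("st",ims): cv2.imwrite(f'pics/1{c}.png',p[:,:,::-1])
s=env.sense();print(s["t"],s["ee_pos"],np.round(s["tcp_rot"],3).tolist(),s["gripper_width"],s["wrist_force"])
E
```

```text
pics
scene inner_lid_knob [([0.549, -0.2081, 0.0767], 0.6)]
scene outer_lid_collar [([0.5445, -0.2049, 0.0426], 0.56), ([0.4342, 0.005, 0.0017], 0.27)]
scene crock_mouth [([0.539, 0.1549, 0.0895], 0.95)]
scene trivet [([0.5452, -0.2041, 0.0452], 0.65)]
scene opener [([0.4348, 0.0014, 0.0027], 0.87), ([0.7818, 0.1382, -0.0009], 0.17)]
scene crock [([0.5443, 0.1525, 0.0013], 0.6)]
scene glass_jar [([0.786, 0.0258, -0.0002], 0.62)]
scene bottle_b [([0.5489, -0.2082, 0.0781], 0.59), ([0.7792, 0.142, 0.0017], 0.57)]
scene pepper_mill [([0.7951, -0.2186, -0.0007], 0.69)]
{'intrinsics': array([[381.32864869,   0.        , 280.02177193],
       [  0.        , 381.32864869, 211.80236547],
       [  0.        ,   0.        ,   1.        ]]), 'eye': array([ 0.9438005 , -0.30286309,  0.65590439]), 'rotation': array([[ 0.7697801 , -0.48065137,  0.4200153 ],
       [ 0.63806004,  0.59780595, -0.48529108],
       [-0.01783182,  0.6415624 ,  0.76686355]])}
top inner_lid_knob [([0.5456, -0.2072, 0.0791], 0.53), ([0.7838, 0.0255, -0.0004], 0.26)]
top outer_lid_collar [([0.544, -0.2134, 0.0398], 0.63)]
[... 177 characters left out ...]
[0.7864, 0.0225, 0.0028], 0.75)]
top bottle_b [([0.782, 0.1427, 0.0032], 0.8), ([0.7091, 0.3648, 0.0068], 0.76)]
top pepper_mill [([0.7976, -0.2166, 0.0052], 0.81)]
{'intrinsics': array([[397.30950493,   0.        , 282.06238705],
       [  0.        , 397.30950493, 210.71129192],
       [  0.        ,   0.        ,   1.        ]]), 'eye': array([0.51406896, 0.08631927, 0.93684513]), 'rotation': array([[ 0.00366335,  0.99524108, -0.09737434],
       [-0.99999127,  0.00384163,  0.00164348],
       [ 0.00200974,  0.09736747,  0.99524647]])}
1.0 [0.22890252 0.60838037 0.2145991 ] [[0.936, 0.0, 0.352], [-0.352, 0.0, 0.936], [0.0, -1.0, 0.0]] 0.09180542539693909 [0.94426124 0.56758535 0.05693355]
```

View pics/1s.png

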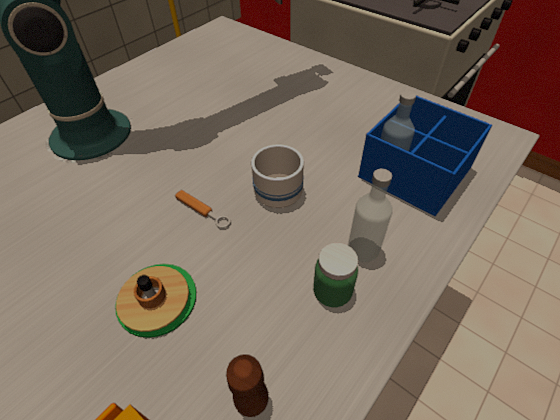

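View pics/1t.png

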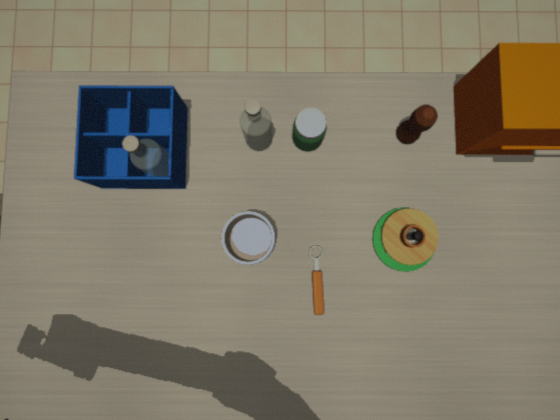

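The scene view shows the lids at about (150,290) with the knob upright, and the crock at (278,175). The top view shows the crock at (249,237) and the lids at (410,237). Both agree with the networks: lids on the right at about (0.546, -0.208), crock at (0.541, 0.154). Next I'll take a wrist look over each and fit circles to the depth.

```bash
cat > h.py <<'E'
from station import env, effector, solver, viewer, workorder, search_frame, tip_of
import cv2, numpy as np
from scipy.optimize import least_squares
R=np.array([[1,0,0],[0,0,1],[0,-1,0.]])
def cloud(c):
    s=env.sense(); p,d=viewer.read_camera(c); i=viewer.camera_info(c); K=i["intrinsics"]
    v,u=np.mgrid[:420,:560]; a=(u-K[0,2])/K[0,0]; b=(v-K[1,2])/K[1,1]
    if c=="wrist":
        r=np.hypot(a,b)+1e-9; t=np.where(r<1.4,np.tan(np.minimum(r,1.4)),0)/r; a=a*t;b=b*t
    P=np.stack([a*d,-b*d,-d],-1)
    if c=="wrist":
        T=i["T_tool_cam"]; P=P@T[:3,:3].T+T[:3,3]; P=P@s["tcp_rot"].T+s["ee_pos"]
    else: P=P@i["rotation"].T+i["eye"]
    P[d<=0]=np.nan
    return p,P
def near(P,xy,rad,z0,z1):
    q=P.reshape(-1,3); return q[(np.hypot(q[:,0]-xy[0],q[:,1]-xy[1])<rad)&(q[:,2]>z0)&(q[:,2]<z1)]
def fit(q,xy,r,free=False):
    f=lambda k:np.hypot(q[:,0]-k[0],q[:,1]-k[1])-(k[2] if free else r)
    o=least_squares(f,[*xy,r] if free else list(xy),loss="soft_l1",f_scale=.002)
    return np.round(o.x,4),len(q),np.round(q[:,2].mean(),4),round(float(np.sqrt(np.mean(o.fun**2))),4)
def disc(q):  # min enclosing circle of points from above
    c,r=cv2.minEnclosingCircle((q[:,:2]*1000).astype(np.float32)); return np.round(c,1),round(r,1),len(q),np.round(q[:,2].mean(),4)
def st(): s=env.sense(); return round(s["t"],2),np.round(s["ee_pos"],4),np.round(s["wrist_force"],2),np.round(s["gripper_width"],4)
def save(n,p): cv2.imwrite(f'pics/{n}.png',p[:,:,::-1])
E
python3 - <<'E'
from h import *
C=(.541,.154);L=(.546,-.208)
p,P=cloud("top")
print("top rim",fit(near(P,C,.066,.09,.1),C,.0535,True), "knob",disc(near(P,L,.02,.082,.1)),"disc",fit(near(P,L,.075,.025,.033),L,.05,True))
env.reach([.50,.154,.28],R); print(st())
p,P=cloud("wrist"); save("2w",p)
q=near(P,C,.066,.088,.102); print("rim",fit(q,C,.0535,True),disc(q))
print("nn",[(np.round(x["at"],4),x["score"]) for x in tip_of("wrist","crock_mouth")[:1]])
env.reach([.50,-.208,.24],R); print(st())
p,P=cloud("wrist"); save("3w",p)
for a,b,r in((.083,.1,.02),(.05,.066,.035),(.024,.036,.075)): 
    q=near(P,L,r,a,b); print(disc(q) if len(q) else None)
for n in("inner_lid_knob","outer_lid_collar"): print("nn",n,[(np.round(x["at"],4),x["score"]) for x in tip_of("wrist",n)[:1]])
np.save("pics/P3.npy",P)
cv2.imwrite("pics/23.png",np.hstack([cv2.imread("pics/2w.png"),cv2.imread("pics/3w.png")])[::,:, :][::1])
im=cv2.imread("pics/23.png"); cv2.imwrite("pics/23.png",cv2.resize(im,(800,300)))
E
```

```text
top rim (array([0.54  , 0.1563, 0.0532]), 536, np.float64(0.0954), 0.0021) knob (array([ 546.4, -207.3]), 10.8, 85, np.float64(0.0892)) disc (array([ 0.5466, -0.2093,  0.0496]), 2053, np.float64(0.0295), 0.0113)
(2.98, array([0.4998, 0.1551, 0.2799]), array([-0.05, -0.07,  0.94]), np.float64(0.0921))
rim (array([0.5372, 0.1569, 0.0527]), 1868, np.float64(0.0946), 0.0021) (array([538.4, 156.9]), 57.0, 1868, np.float64(0.0946))
nn [(array([0.539 , 0.1541, 0.0949]), 0.73)]
(4.44, array([ 0.5007, -0.2065,  0.24  ]), array([-0.26,  0.24, -0.2 ]), np.float64(0.0921))
(array([ 543.6, -208. ]), 10.4, 309, np.float64(0.0888))
(array([ 543.8, -208.1]), 24.9, 625, np.float64(0.058))
(array([ 544.6, -207.8]), 64.7, 6652, np.float64(0.0294))
nn inner_lid_knob [(array([ 0.5445, -0.2062,  0.0779]), 0.69)]
nn outer_lid_collar [(array([0.5399, 0.1566, 0.0036]), 0.47)]
```

View pics/23.png

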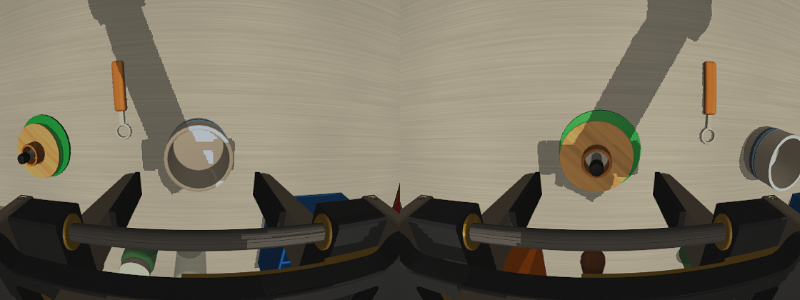

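Both cameras agree: knob to crock is about (-6, +364) mm, with heights and radii as they should be. In the wrist pair, the crock is at (199,150) in the left half and the lids at (597,150) in the right half. The gripper is clear of both. I'll grasp the knob with the fingertips above the collar top.

```bash
python3 - <<'E'
from h import *
env.reach([.545,-.2077,.15],R); env.pause(.2)
env.movel([.545,-.2077,.0635],R,rate=.08); env.pause(.3); print(st())
effector.grasp(25); env.pause(.3); print(st())
env.movel([.545,-.2077,.22],R,rate=.1); env.pause(.4); print(st())
p,P=cloud("wrist"); save("4w",p)
p,P=cloud("scene"); save("4s",p)
q=near(P,(.545,-.2077),.08,.1,.22)
zz=P[...,2]; 
im=np.hstack([cv2.imread("pics/4w.png"),cv2.imread("pics/4s.png")]); cv2.imwrite("pics/4.png",cv2.resize(im,(800,300)))
E
```

```text
(6.81, array([ 0.5452, -0.2077,  0.0638]), array([-0.56,  0.15,  0.54]), np.float64(0.0916))
(8.18, array([ 0.545 , -0.2077,  0.0635]), array([ 0.31, -0.32,  0.04]), np.float64(0.0213))
(10.29, array([ 0.545 , -0.2077,  0.2199]), array([-0.11, -0.71, -3.01]), np.float64(0.0211))
```

View pics/4.png

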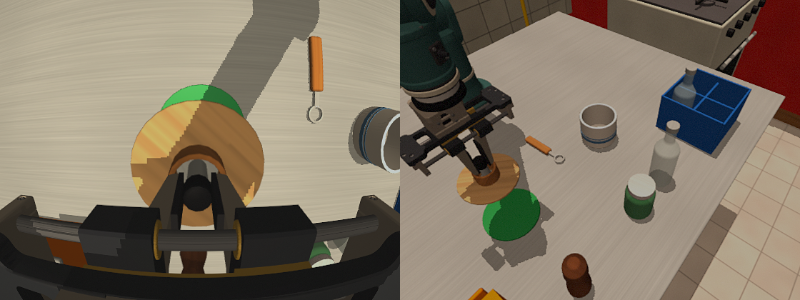

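Both lids are held (3 N of extra weight) and hang level-looking; the mat is now empty at (510,215) in the right half. I'll carry them over the crock and check the tilt and centring.

```bash
python3 - <<'E'
from h import *
env.movel([.539,.1566,.22],R,rate=.2); env.pause(.4); print(st())
env.movel([.539,.1566,.165],R,rate=.1); env.pause(.4); print(st())
for c in("wrist","scene","top"):
    p,P=cloud(c); save("5"+c[0],p)
    zt=.165-.0635+.0295  # expected disc top
    q=near(P,(.539,.1566),.072,zt-.006,zt+.006)
    if len(q)>50:
        A=np.c_[q[:,:2]-[.539,.1566],np.ones(len(q))]; k=np.linalg.lstsq(A,q[:,2],rcond=None)[0]
        e=q[np.hypot(*(q[:,:2]-[.539,.1566]).T)>.055]
        # outer edge: extreme radius per angle
        ang=np.arctan2(q[:,1]-.1566,q[:,0]-.539); b=(ang*12).astype(int); o=np.array([q[b==j][np.argmax(np.hypot(*(q[b==j][:,:2]-[.539,.1566]).T))] for j in np.unique(b)])
        o=o[np.hypot(*(o[:,:2]-[.539,.1566]).T)>.058]
        print(c,len(q),"tilt",np.round(k,4),"disc",fit(o,(.539,.1566),.065), disc(q))
    q=near(P,(.539,.1566),.062,.02,.092); 
    if len(q)>50:print(c,"crock wall",fit(q[np.hypot(*(q[:,:2]-[.539,.1566]).T)>.052],(.539,.1566),.057))
im=cv2.imread("pics/5s.png")[80:280,150:430]; cv2.imwrite("pics/5.png",cv2.resize(im,(784,560)))
E
```

```text
(12.77, array([0.539 , 0.1565, 0.22  ]), array([-0.07,  0.19, -3.77]), np.float64(0.0213))
(13.87, array([0.5391, 0.1567, 0.1653]), array([-0.04,  0.28, -4.14]), np.float64(0.0214))
wrist 17563 tilt [-0.0033 -0.0013  0.1312] disc (array([0.5388, 0.1567]), 63, np.float64(0.13), 0.0005) (array([538.8, 156.8]), 65.1, 17563, np.float64(0.1312))
scene 1543 tilt [-0.0031  0.004   0.131 ] disc (array([0.5417, 0.1583]), 66, np.float64(0.1301), 0.0013) (array([541.3, 158. ]), 65.4, 1543, np.float64(0.1309))
scene crock wall (array([0.5403, 0.1594]), 1154, np.float64(0.0569), 0.0015)
top 354 tilt [-0.0042 -0.0011  0.1314] disc (array([0.5401, 0.1582]), 22, np.float64(0.1309), 0.0009) (array([541.7, 122.5]), 54.7, 354, np.float64(0.1314))
```

View pics/5.png

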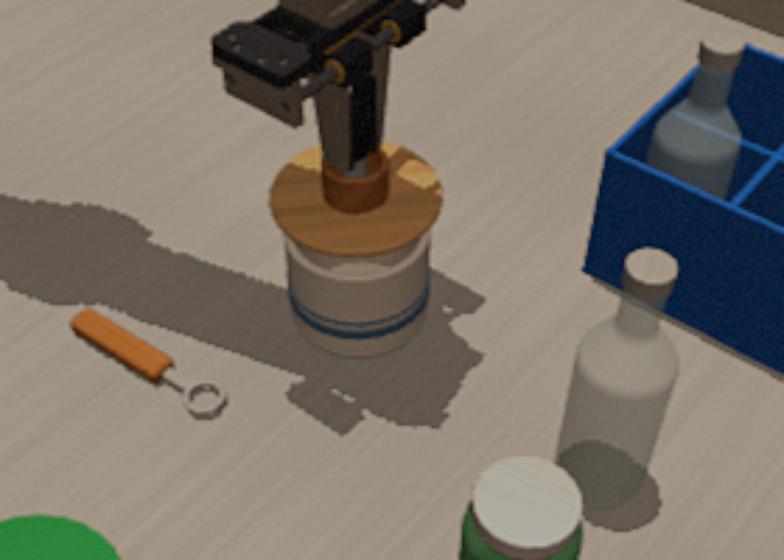

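The lid is level (under 0.5%) and centred within about 1 mm. Both cameras suggest a shift of about 1 mm in -x. I'll lower it in small, force-watched steps.

```bash
python3 - <<'E'
from h import *
X,Y=.5382,.1568
env.movel([X,Y,.154],R,rate=.05); env.pause(.2); s0=env.sense()["wrist_force"]; print(st())
z=.154
while z>.1392:
    z-=.002 if z>.1445 else .001
    env.movel([X,Y,z],R,rate=.04); env.pause(.1)
    f=env.sense()["wrist_force"]; print(round(z,4),np.round(env.sense()["ee_pos"],4),np.round(f-s0,2))
    if np.linalg.norm((f-s0))>3: break
print(st())
E
```

```text
(14.58, array([0.5384, 0.1568, 0.1541]), array([-1.22, -0.31, -3.94]), np.float64(0.0217))
0.152 [0.5382 0.1568 0.152 ] [-0.11  0.24 -0.79]
0.15 [0.5382 0.1568 0.15  ] [ 1.49  0.76 -0.77]
0.148 [0.5382 0.1568 0.148 ] [0.85 0.14 0.41]
0.146 [0.5382 0.1568 0.146 ] [1.37 0.3  0.42]
0.144 [0.5382 0.1568 0.144 ] [1.46 0.3  0.07]
0.143 [0.5382 0.1568 0.143 ] [1.01 0.   0.2 ]
0.142 [0.5382 0.1568 0.142 ] [ 1.16  0.21 -0.34]
0.141 [0.5382 0.1568 0.141 ] [ 1.34 -0.06 -0.5 ]
0.14 [0.5384 0.1569 0.1405] [-1.45 -0.95  5.5 ]
(17.73, array([0.5384, 0.1569, 0.1405]), array([-2.67, -1.26,  1.56]), np.float64(0.0214))
```

Contact came at TCP z = 0.1405, exactly the height expected for fully home. I'll let go and look.

```bash
python3 - <<'E'
from h import *
effector.release(); env.pause(.3); print(st())
X,Y=.5382,.1568
env.movel([X,Y,.20],R,rate=.12); env.movel([.5,Y,.27],R,rate=.15); env.pause(.3); print(st())
for c in("wrist","scene"):
    p,P=cloud(c); save("6"+c[0],p)
    for n,a,b,r in(("knob",.160,.172,.02),("collar",.130,.1405,.035),("disc",.1,.112,.075)):
        q=near(P,(X,Y),r,a,b)
        if len(q): print(c,n,disc(q),np.median(q[:,2]).round(4))
    A=np.c_[q[:,:2]-[X,Y],np.ones(len(q))];print("tilt",np.linalg.lstsq(A,q[:,2],rcond=None)[0].round(4))
im=np.hstack([cv2.resize(cv2.imread("pics/6w.png"),(400,300)),cv2.resize(cv2.imread("pics/6s.png")[90:240,180:380],(400,300))]); cv2.imwrite("pics/6.png",im)
E
```

```text
(19.15, array([0.5382, 0.1568, 0.14  ]), array([ 0.4 , -0.16,  0.56]), np.float64(0.0917))
(20.78, array([0.4999, 0.1566, 0.2692]), array([-0.61,  1.44, -0.19]), np.float64(0.0919))
wrist knob (array([537.5, 156.7]), 10.8, 412, np.float64(0.1658)) 0.1661
wrist collar (array([537.5, 156.7]), 25.2, 736, np.float64(0.1356)) 0.1359
wrist disc (array([538.3, 156.8]), 65.1, 8554, np.float64(0.1063)) 0.1064
tilt [-0.0013 -0.0017  0.1063]
scene knob (array([540.3, 158.1]), 11.3, 74, np.float64(0.1652)) 0.1655
scene collar (array([541.7, 158.5]), 25.7, 185, np.float64(0.1347)) 0.1352
scene disc (array([540.7, 159.3]), 65.7, 1522, np.float64(0.1062)) 0.1062
tilt [-0.003   0.0033  0.1063]
```

View pics/6.png

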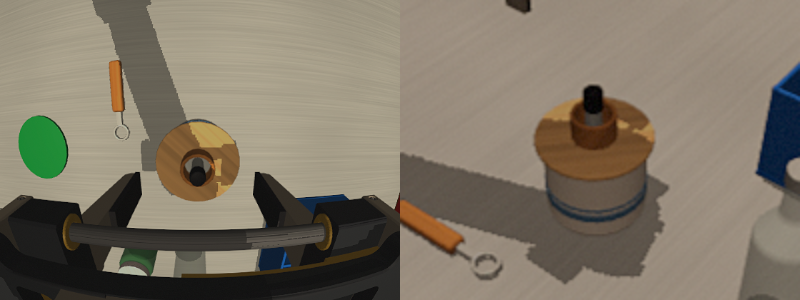

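Fully home and level: knob top at 0.166, collar top 0.136, disc top 0.106, all as they must be. Now I'll take the collar and lift the outer lid alone.

```bash
python3 - <<'E'
from h import *
X,Y=.538,.1568
env.reach([X,Y,.21],R); env.pause(.2)
env.movel([X,Y,.1115],R,rate=.07); env.pause(.3); print(st())
effector.grasp(20); env.pause(.3); print(st())
env.movel([X,Y,.14],R,rate=.04); env.pause(.2); print(st())
env.movel([X,Y,.2115],R,rate=.06); env.pause(.4); print(st())
for c in("wrist","scene","top"):
    p,P=cloud(c); save("7"+c[0],p)
    for n,a,b,r in(("disc",.2,.212,.072),("knob",.155,.172,.02),("flange",.092,.106,.06)):
        q=near(P,(X,Y),r,a,b)
        if len(q)>10:
            A=np.c_[q[:,:2]-[X,Y],np.ones(len(q))]; print(c,n,disc(q),"tilt",np.linalg.lstsq(A,q[:,2],rcond=None)[0].round(4))
im=np.hstack([cv2.resize(cv2.imread("pics/7w.png"),(400,300)),cv2.resize(cv2.imread("pics/7s.png")[60:240,160:400],(400,300))]); cv2.imwrite("pics/7.png",im)
E
```

```text
(23.32, array([0.5381, 0.1568, 0.1117]), array([-0.51, -0.35, -0.35]), np.float64(0.0921))
(24.33, array([0.538 , 0.1568, 0.1115]), array([0.81, 0.3 , 0.57]), np.float64(0.05))
(25.4, array([0.5378, 0.1567, 0.1397]), array([ 0.08,  0.26, -2.41]), np.float64(0.0499))
(27.14, array([0.538 , 0.1568, 0.2114]), array([ 0.14, -0.88, -2.03]), np.float64(0.0501))
wrist disc (array([537.6, 156.9]), 64.7, 18830, np.float64(0.2065)) tilt [ 0.0004 -0.0011  0.2065]
wrist knob (array([546.1, 156.8]), 5.0, 44, np.float64(0.1662)) tilt [-0.5108 -0.018   0.1704]
wrist flange (array([585.4, 156.7]), 28.4, 920, np.float64(0.1005)) tilt [-0.0086 -0.0032  0.1008]
scene disc (array([540.7, 158.2]), 65.4, 1534, np.float64(0.206)) tilt [-0.0062  0.007   0.2062]
scene flange (array([540.9, 158.4]), 57.3, 1429, np.float64(0.0998)) tilt [-0.0149  0.0169  0.1   ]
top disc (array([541.8, 121.9]), 54.3, 242, np.float64(0.2066)) tilt [ 0.0018 -0.0068  0.2063]
```

View pics/7.png

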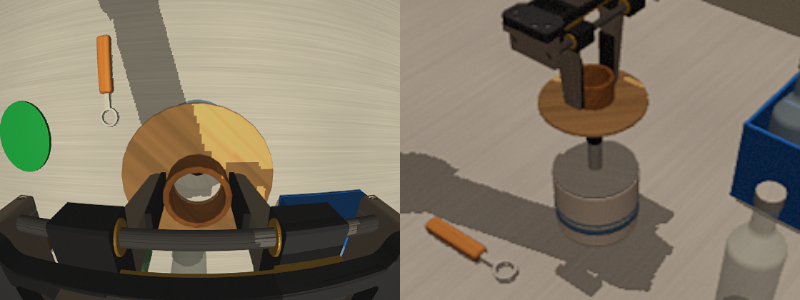

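The outer lid is held level with its disc at 0.2065, which is 100 mm above its seat. Below it, at (595,190) in the right half, the steel lid is still seated on the crock with its flange top at 0.100. The job is done, so I'll hand it in.

```bash
python3 - <<'E'
from h import *
workorder.finish_job(); print(st())
E
```

```text
the job is handed in; nothing more can be done
the job is handed in; nothing more can be done
```

The job is done and handed in at about 27.5 s of the 59 s allowed.

- **Placing the pair:** I gripped the knob, carried both lids level and lowered them onto the crock in small, force-watched steps. Contact came at the expected height with about 5 N. After I let go, the knob top was at 0.166 m and the disc top at 0.106 m, which is fully home.
- **Lifting the outer lid:** I gripped the collar (50 mm finger opening) and lifted it straight up 100 mm. The last checks showed the disc top at 0.2065 m, with a tilt of less than about 1%. About 2 N of extra weight on the wrist is roughly the outer lid alone.
- **Inner lid and crock:** The inner lid's flange top was still at 0.100 m. The crock did not visibly shift, and I touched nothing else.

The only disagreement was a 2–3 mm offset between cameras, which is about their calibration error. The scene camera's fit to the flange tilted by about 1.5–2%. I put that down to crock-wall points in the same height band, because the wrist camera showed under 1%.

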